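# Click the extractor dial to the yellow peg and start it

### The arm

A 7-joint arm with a two-finger parallel gripper is mounted at the origin on the work surface. World frame = base frame: x ahead of the robot, y to its left, z up, the work surface at z = 0. Lengths are in mm, angles in rad, forces in N, time in s.
With the tool pointing down it reaches from about 425 to 975 mm from the base axis. Payload 16.7 kg.
Tool frame: the origin (TCP) lies midway between the tips of the shut fingers; the grasp point (between the pads) lies 19 mm behind it; z points along the fingers, y is the line along which they close (so a half turn about z gives the same grasp; the last joint's range is limited). The gripper opens to 85 mm and grips with 20 to 120 N. Pads are 22 mm wide; open, the fingers measure 114 mm over their backs; the gripper's body (76 mm by 85 mm) begins 54 mm behind the grasp point. The pads swing forward as they close: fully open they stand 13 mm farther back than shut.
Start: joints at [1.058, 0.426, 0.074, 1.606, -0.034, 1.111, -0.067], TCP at [239.52, -631.036, 231.302] pointing down, gripper open.
Joint ranges: [-2.85, 2.85], [-0.5, 2.14], [-1.23, 1.37], [0.21, 2.46], [-1.02, 4.16], [0.16, 2.05], [-2.73, 2.73]. Speed limits (rad/s): [1.89, 1.89, 2.39, 2.39, 3.01, 3.01, 3.01].

### API

Orientations are given as a rotation vector (axis times angle).
In Python, from bench import robot gives the robot as it stands.
- The arm moves only by the tool servo_tool, never from a script. Its argument "motion" is a list that holds one entry, the list of rows, each a list of 6 numbers: the shift along the tool's x, y, z each as a share of 120 mm, from -1 to 1, then the turn, a rotation vector about the tool's x, y, z each as a share of pi/2 rad, from -1 to 1. In form: [[[tx, ty, tz, rx, ry, rz], ...]]. A call has 1 to 20 rows; each row is the pose to reach, as a shift and turn from the pose commanded when the call began, along the tool's axes at that moment; what a row does not reach only later rows make up. A row lasts 1/10 s, in which the tool goes at most 50 mm and 8.59 degrees, less where a joint would pass 70% of its speed; a pose out of reach is approached as far as the arm can. A call with a number of a shift or a turn outside -1 to 1 is refused whole. A call with a gripper value outside its range is refused whole. "claw" is the gripper's target within -1 to 1 (shut at 1, half-way at 0, fully open at -1), set as the call begins (left out, the last holds). The fingers move at their own pace and stop on an object; the grip force is fixed at half the most. Time passes only in rows, so rows that repeat a pose let the fingers close. It gives the time, the measured TCP pose, the force, the opening and the grip force at its end, in the units of the state.
- robot.sense(): the state, without advancing time (a new reading comes with each control period).
- robot.camera(name): name is "side" or "top" or "wrist"; returns a dict with "img" (420x560x3 uint8, red, green, blue), "camera_matrix" (3x3 intrinsics, pixels), "cam_to_world" (4x4, takes a point from camera to world coordinates). Camera axes: x right, y up, looking along -z (the intrinsics and any distortion apply to the point x, -y, -z); pixel columns grow to the right and rows downward; lengths in mm; the calibration is good to about 2 mm. The wrist camera is an equidistant fisheye: a pixel r from the principal point sees the ray r / f radians off the axis. A picture is of the moment at which its call begins. There is no depth.
- robot.finish_job(): hands the job in; it is judged then, once.
The state is a dict: "clock": time; "q": joint angles; "joint_vel": joint speeds; "joint_efforts": joint torques, N m; "eef_pos": TCP position; "tool_rot": TCP orientation; "force": force on the tool from outside, world axes, zero at the start; "moment": the same for the moment, N m; "opening": opening from 0.0 (shut) to 1.0 (fully open); "finger_force": force on a finger pad.
Only numpy, scipy, OpenCV 4.12 (cv2) and the standard library are available. Lean on these libraries where they do the work, as an engineer would, in place of code of your own. Each camera call takes 0.05 s, during which the arm holds its last target. There are 200 camera calls.

### The job

With a fingertip on its knurled rim or its face, turn the big dial on the dust extractor's control pod by one click, so that its white pointer line clicks in at the yellow peg; then press the green start button and let it go. Nothing is to be gripped or picked up: leave the red stop button and the loose things around the pod alone.

Things in the scene. Friction and masses are not known exactly. Their poses are not given: they have to be found in the camera images.
- pod: cream control pod fixed to the bench, a box 160 x 280 x 55 mm (x, y, z) on a base flange 330 mm long in y and 8 mm thick. Origin at the centre of its underside, z up. Carries the dial on its +y half (axis 55 mm from the origin along +y) and two buttons on its -y half. It stands at various places and yaws, and does not move when pushed
- dial (a joint): angle of the dial in rad, positive anticlockwise seen from above. It clicks in at three sprung detents: -0.6, 0 and +0.6; end stops at -0.72 and +0.72. It starts in or near the middle one (0; the pointer line is then along the pod's +x). Leaving a detent takes about 0.07 to 0.1 N m (about 2 N along the rim); past half way, at 0.3 rad, the spring pulls the dial on into the next detent by itself if it is free to turn
- dial_top (a point): centre of the flat top face of the dial, on its vertical axis, 83 mm above the bench. The dial is a knurled aluminium disc 96 mm in diameter and 24 mm high with a 4 mm gap between it and the pod's top face; black centre with a white radial pointer line; it turns by friction of whatever is pressed on its rim or top. Pegs and buttons apart, the space round its rim is free
- dial_aim (a point): point that turns with the dial: 63 mm from the axis in the direction of the pointer line, at the height of the dial's top, thus 15 mm beyond the rim; it is over a peg's centre when the pointer is at that peg
- peg_yellow: yellow fixed setting peg, 14 mm in diameter, 14 mm high, plugged in the pod's top face 63 mm from the dial axis at +0.6 or -0.6 rad from the pod's +x (swaps with the blue one). Origin at the centre of its underside
- peg_blue: blue fixed setting peg, the same size, at the other of the two angles
- start_top (a point): centre of the top of the green start button (28 mm in diameter, in a black housing), on the pod's top face at 33 mm along -x and 90 mm along -y from the pod's origin
- start (a joint): travel of the green button, 0 released to 0.006 m fully down, sprung; fully down takes 5 N
- stop_top (a point): centre of the top of the red stop button (same size), 66 mm from the green one along the pod's +x; not to be pressed
- stop (a joint): travel of the red button, 0 to 0.006 m
- finial: loose turned wooden finial standing upright, 52 mm across, 110 mm high, off the pod's +y end. Origin at the centre of its foot
- chuck_key: loose steel T-shaped chuck key lying flat, about 105 x 100 mm, 12 mm high, off the pod's -y end. Origin at its middle on the bench
- blank: loose square wooden turning blank lying down, 45 x 130 x 45 mm, beyond the pod's +x side. Origin at the centre of its underside

How it is judged:
By the outcome, as a careful person would: the job done as asked, in the order asked, and still so for the second after the job is handed in, with the robot touching nothing.
It also fails if it takes over 48 s, if anything falls off the work surface, if the arm or the gripper's body presses on something with over 40 N, if the wrist force passes 120 N, or if a joint passes its speed limit or range.

## Working session

There is one attempt and no reset: what is moved stays moved. The work goes in short steps, Python scripts to look and compute and a tool call to move; the robot and the scene stay as the last step left them, time stands still between calls to the robot, and variables do not carry over. Pictures are saved under pics/ and viewed, at most 10 in all, crops included, and the job is handed in when it is done.

Besides the shell and the picture viewer there is one more tool, called after "Emit:" as name(argument=value, ...) on one line, values as JSON. servo_tool: Moves the arm, as the interface text tells. Shift numbers are shares of 120 mm and turn numbers shares of pi/2 rad, none past 1 either way. Its arguments: {"type":"object","properties":{"motion":{"type":"array","items":{"type":"array","items":{"type":"array","items":{"type":"number"}}}},"claw":{"type":"number"}},"required":["motion"]}

```bash
mkdir -p pics; ls; cat > h.py <<'E'
import numpy as np,cv2
from bench import robot
from scipy.spatial.transform import Rotation as R
def shot(name,fn):
    c=robot.camera(name); cv2.imwrite(f'pics/{fn}.png',c['img'][:,:,::-1]); np.savez(f'pics/{fn}.npz',**{k:c[k] for k in('img','camera_matrix','cam_to_world')}); return c
def ray(c,u,v,fish=False):
    K=c['camera_matrix'];T=c['cam_to_world'];x=(u-K[0,2])/K[0,0];y=(v-K[1,2])/K[1,1]
    if fish:
        r=np.hypot(x,y);s=np.sin(r)/r if r>1e-9 else 1;d=np.array([x*s,-y*s,-np.cos(r)])
    else: d=np.array([x,-y,-1])
    return T[:3,3],T[:3,:3]@d
def onz(c,u,v,z,fish=False):
    o,d=ray(c,u,v,fish);return o+d*(z-o[2])/d[2]
def blobs(img,lo,hi,amin=25):
    h=cv2.cvtColor(img,cv2.COLOR_RGB2HSV);m=cv2.inRange(h,np.array(lo),np.array(hi))
    n,l,s,ce=cv2.connectedComponentsWithStats(m);return [(ce[i].round(1),s[i].tolist()) for i in range(1,n) if s[i,4]>=amin]
COL=dict(yellow=((22,120,90),(35,255,255)),blue=((100,120,60),(125,255,255)),green=((40,100,50),(85,255,255)),red=((0,150,90),(6,255,255)))
E
python3 - <<'E'
from h import *
s=robot.sense();print({k:np.round(v,3).tolist() for k,v in s.items()})
for n in('top','side'):
    c=shot(n,n+'0');print(n,c['camera_matrix'].tolist(),c['cam_to_world'].round(2).tolist())
    for k,(a,b) in COL.items():print(k,blobs(c['img'],a,b))
E
```

```text
pics
{'clock': 0.0, 'q': [1.058, 0.427, 0.074, 1.607, -0.034, 1.111, -0.067], 'joint_vel': [-0.001, 0.002, -0.001, -0.0, 0.0, -0.001, -0.001], 'joint_efforts': [-0.0, -94.984, 3.761, -46.353, 0.019, 0.01, -0.0], 'eef_pos': [239.369, -630.689, 230.617], 'tool_rot': [-3.089, -0.567, 0.001], 'force': [0.271, 0.28, 0.19], 'moment': [-0.035, 0.043, -0.009], 'finger_force': 0.0, 'opening': 1.005}
top [[487.44943364098003, 0.0, 280.35265074765846], [0.0, 487.44943364098003, 210.9968746316939], [0.0, 0.0, 1.0]] [[-0.01, 0.99, -0.17, 467.54], [-1.0, 0.0, 0.03, 31.26], [0.03, 0.17, 0.99, 999.96], [0.0, 0.0, 0.0, 1.0]]
yellow [(array([222.5, 212.5]), [220, 210, 6, 6, 32])]
blue [(array([187.2, 224. ]), [184, 221, 7, 7, 31])]
green [(array([290.4, 235.3]), [284, 230, 14, 12, 116])]
red [(array([279.4, 203.4]), [273, 197, 14, 14, 154])]
side [[498.1809729275582, 0.0, 273.8464380192451], [0.0, 498.1809729275582, 210.2065765890142], [0.0, 0.0, 1.0]] [[-1.0, 0.0, -0.04, 588.18], [-0.04, -0.56, 0.83, 1031.11], [-0.02, 0.83, 0.56, 776.17], [0.0, 0.0, 0.0, 1.0]]
yellow []
blue [(array([358.8,   2.7]), [349, 0, 21, 6, 71]), (array([378.5,   2.3]), [370, 0, 18, 6, 64]), (array([370.8,  41.9]), [351, 26, 42, 31, 931]), (array([443.3,  43.3]), [416, 27, 64, 30, 744]), (array([457. ,  28.9]), [451, 26, 14, 7, 32]), (array([484.1,  46.1]), [479, 42, 11, 10, 27]), (array([402.7,  51.2]), [400, 44, 7, 13, 46]), (array([489.5,  52.5]), [482, 47, 13, 9, 29]), (array([413.5, 104.4]), [347, 95, 151, 20, 1523])]
green [(array([502.9, 116.8]), [492, 112, 18, 15, 98]), (array([300.5, 205.9]), [296, 203, 10, 8, 53])]
red [(array([275.6, 209.9]), [271, 207, 11, 7, 56])]
```

View pics/top0.png

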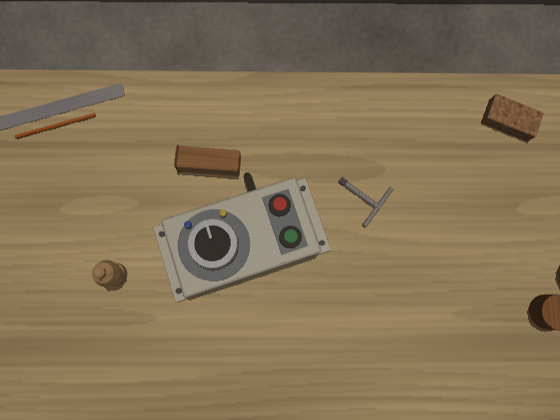

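The top view shows the pod, with the dial centre near (212,243) and the pointer up to (209,229). The yellow peg is at (222,212), blue at (187,224), green at (290,235) and red at (279,203). The yellow peg is on the clockwise side.

```bash
python3 - <<'E'
from h import *
c=dict(np.load('pics/top0.npz'))
g=onz(c,290.4,235.8,70);r=onz(c,279.4,203.8,70);y=onz(c,222.5,212.5,69);b=onz(c,187.4,224.5,69);d=onz(c,212,243,83)
for k,v in dict(g=g,r=r,y=y,b=b,d=d).items():print(k,v.round(1))
print('gr',np.linalg.norm(r-g),'yb',np.linalg.norm(y-b),'(71.1)')
# rigid fit in pod frame
P=np.array([[-33,-90],[33,-90],[63*np.cos(.6),55-63*np.sin(.6)],[63*np.cos(.6),55+63*np.sin(.6)]]);Q=np.array([g,r,y,b])[:,:2]
Pc,Qc=P-P.mean(0),Q-Q.mean(0);U,S,V=np.linalg.svd(Pc.T@Qc);M=V.T@U.T
t=Q.mean(0)-M@P.mean(0);yaw=np.arctan2(M[1,0],M[0,0]);print('yaw',yaw,'origin',t,'res',(P@M.T+t-Q).round(1).tolist())
print('dial',M@[0,55]+t,'start',M@[-33,-90]+t)
# side check
s=dict(np.load('pics/side0.npz'))
print('side g',onz(s,300.5,206.5,70),'r',onz(s,275.6,210.5,70))
print(R.from_rotvec(robot.sense()['tool_rot']).as_matrix().round(3).tolist())
E
```

```text
g [576.9 -18.6  70. ]
r [639.4   2.2  70. ]
y [622.4 112.1  69. ]
b [599.1 178.8  69. ]
d [562.  129.7  83. ]
gr 65.86456277214624 yb 70.69007393664342 (71.1)
yaw 0.32755914051333423 origin [579.21329575  76.807166  ] res [[0.0, -0.4], [0.0, 0.0], [-0.2, -0.1], [0.2, 0.5]]
dial [561.51798576 128.88284174] start [576.92385211 -19.02476213]
side g [576.84752683 -22.02939876  70.        ] r [639.53905495  -3.6976696   70.        ]
[[0.935, 0.355, -0.0], [0.355, -0.935, 0.001], [-0.0, -0.001, -1.0]]
```

View pics/side0.png

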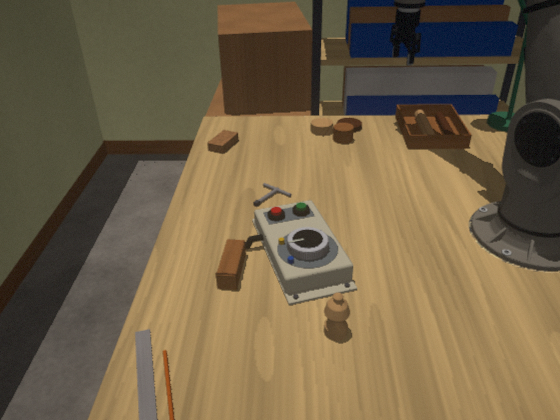

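Emit:
servo_tool(motion=[[[1,-0.8,0,0,0,0],[1,-0.8,0,0,0,0],[1,-0.8,0,0,0,0],[1,-0.8,0,0,0,0],[1,-0.8,0,0,0,0]]], claw=1)

```text
clock: 0.6
eef_pos: [318.7, -497.5, 231.4]
tool_rot: [-3.089, -0.571, -0.0]
force: [-0.3, 0.6, 0.8]
opening: 0.143
finger_force: 0.0
```

Emit:
servo_tool(motion=[[[1,-1,0,0,0,0],[1,-1,0,0,0,0],[1,-1,0,0,0,0],[1,-1,0,0,0,0],[1,-1,0,0,0,0]]])

```text
clock: 1.1
eef_pos: [388.3, -342.4, 231.4]
tool_rot: [-3.089, -0.571, -0.001]
force: [-0.2, -1.0, -1.1]
opening: -0.002
finger_force: 0.0
```

Emit:
servo_tool(motion=[[[1,-1,0,0,0,0],[1,-1,0,0,0,0],[1,-1,0,0,0,0],[1,-1,0,0,0,0],[1,-1,0,0,0,0]]])

```text
clock: 1.6
eef_pos: [457.9, -188.2, 231.3]
tool_rot: [-3.089, -0.57, -0.0]
force: [-0.1, -0.7, -0.5]
opening: -0.003
finger_force: 0.0
```

Emit:
servo_tool(motion=[[[0.8,-1,0,0,0,0],[0.8,-1,0,0,0,0],[0.8,-1,0,0,0,0],[0.8,-1,0,0,0,0],[0.8,-1,0,0,0,0]]])

```text
clock: 2.1
eef_pos: [504.5, -43.9, 231.0]
tool_rot: [-3.09, -0.566, 0.001]
force: [-0.0, 0.0, 0.1]
opening: 0.003
finger_force: 0.0
```

Emit:
servo_tool(motion=[[[0.68,-1,0,0,0,0],[0.68,-1,0,0,0,0],[0.68,-1,0.5,0,0,0],[0.68,-1,0.8,0,0,0],[0.68,-1,0.8,0,0,0],[0.68,-1,0.8,0,0,0]]])

```text
clock: 2.7
eef_pos: [537.4, 95.7, 134.4]
tool_rot: [3.09, 0.563, -0.005]
force: [-0.2, -0.4, 0.3]
opening: 0.001
finger_force: 0.0
```

```bash
python3 - <<'E'
from h import *
s=robot.sense();print({k:np.round(s[k],3).tolist() for k in('clock','q','eef_pos','force')})
c=shot('wrist','w1');print(c['camera_matrix'].tolist(),c['cam_to_world'].round(2).tolist())
for k,(a,b) in COL.items():
  for ce,st in blobs(c['img'],a,b,60):print(k,ce,st,onz(c,*ce,70,True).round(1))
E
```

```text
{'clock': 2.7, 'q': [0.029, 0.357, -0.39, 1.965, 0.177, 0.856, -1.666], 'eef_pos': [537.396, 95.726, 134.402], 'force': [-0.153, -0.41, 0.345]}
[[325.19226210127806, 0.0, 279.1164302916574], [0.0, 325.19226210127806, 208.433545230053], [0.0, 0.0, 1.0]] [[0.35, 0.89, 0.29, 612.27], [-0.94, 0.34, 0.11, 124.55], [0.0, -0.31, 0.95, 277.82], [0.0, 0.0, 0.0, 1.0]]
yellow [301.   93.8] [291, 85, 20, 19, 255] [624.3 114.3  70. ]
blue [192.2  92.7] [182, 83, 21, 20, 335] [602.  180.1  70. ]
green [441.2 227.4] [424, 209, 35, 39, 1002] [577.6 -18.7  70. ]
red [457.2 138.9] [441, 119, 34, 40, 1058] [641.4   1.   70. ]
```

View pics/w1.png

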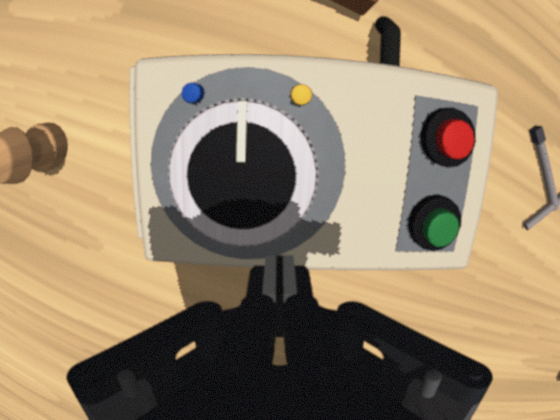

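The wrist view shows the dial centre at (242,175) with the pointer up to (241,103). The yellow peg is at (301,94) and the shut fingertips at (281,262). This agrees with the top-view fit to within 2 mm.

Emit:
servo_tool(motion=[[[0.01,-0.11,0.2,0,0,0],[0.01,-0.11,0.4,0,0,0],[0.01,-0.11,0.4,0,0,0],[0.01,-0.11,0.4,0,0,0]]])

```text
clock: 3.15
eef_pos: [535.3, 109.7, 89.3]
tool_rot: [3.09, 0.564, 0.003]
force: [0.8, 0.2, 0.3]
opening: -0.002
finger_force: 0.0
```

Emit:
servo_tool(motion=[[[0,0,0.01,0,0,0],[0,0,0.02,0,0,0],[0,0,0.025,0,0,0],[0,0,0.025,0,0,0]]])

```text
clock: 3.55
eef_pos: [534.4, 110.9, 84.7]
tool_rot: [3.09, 0.566, 0.001]
force: [-0.3, -0.5, -0.8]
opening: 0.003
finger_force: 0.0
```

Emit:
servo_tool(motion=[[[0,0,0.01,0,0,0],[0,0,0.015,0,0,0],[0,0,0.015,0,0,0],[0,0,0.015,0,0,0]]])

```text
clock: 3.95
eef_pos: [534.4, 111.0, 83.0]
tool_rot: [3.09, 0.567, 0.001]
force: [-3.5, -2.1, 9.9]
opening: -0.001
finger_force: 5.5
```

Emit:
servo_tool(motion=[[[0,0,0.005,0,0,0],[0,0,0.01,0,0,0],[0,0,0.01,0,0,0]]])

```text
clock: 4.25
eef_pos: [534.5, 110.8, 82.8]
tool_rot: [3.089, 0.566, 0.001]
force: [-9.7, -5.4, 31.1]
opening: 0.001
finger_force: 15.7
```

Emit:
servo_tool(motion=[[[-0.003,-0.022,-0.002,0,0,0.052],[-0.006,-0.044,-0.002,0,0,0.104],[-0.006,-0.066,-0.002,0,0,0.155],[-0.006,-0.089,-0.002,0,0,0.207],[-0.002,-0.11,-0.002,0,0,0.26],[0.003,-0.132,-0.002,0,0,0.311],[0.01,-0.153,-0.002,0,0,0.363],[0.018,-0.173,-0.002,0,0,0.414],[0.018,-0.173,-0.002,0,0,0.414]]])

```text
clock: 5.15
eef_pos: [528.5, 132.2, 82.8]
tool_rot: [-3.108, 0.453, 0.0]
force: [-11.4, -0.7, 29.4]
opening: -0.002
finger_force: 14.9
```

```bash
python3 - <<'E'
from h import *
s=robot.sense();print({k:np.round(s[k],3).tolist() for k in('clock','q','eef_pos','force','moment')})
c=shot('wrist','w2')
E
```

```text
{'clock': 5.15, 'q': [-0.174, 0.411, -0.231, 2.012, 0.137, 0.733, -2.348], 'eef_pos': [528.482, 132.186, 82.824], 'force': [-11.387, -0.692, 29.351], 'moment': [-0.184, 2.734, 0.024]}
```

View pics/w2.png

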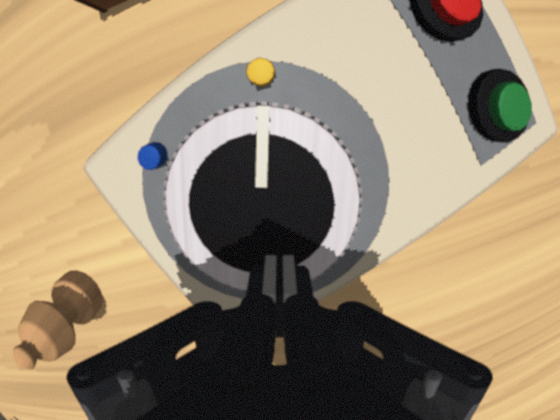

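The pointer tip (263,107) now points at the yellow peg (260,71). Lifting off and moving to the start button.

Emit:
servo_tool(motion=[[[0,0,-0.03,0,0,0],[0,0,-0.2,0,0,0],[0,0,-0.5,0,0,0],[0,0,-0.5,0,0,0]]])

```text
clock: 5.6
eef_pos: [530.8, 132.0, 145.4]
tool_rot: [-3.107, 0.45, -0.008]
force: [0.8, 0.6, -0.0]
opening: -0.0
finger_force: 0.0
```

Emit:
servo_tool(motion=[[[0.75,1,0,0,0,-0.09],[0.75,1,0,0,0,-0.18],[0.75,1,0,0,0,-0.27],[0.75,1,0,0,0,-0.36],[0.75,1,0,0,0,-0.4],[0.75,1,0,0,0,-0.4],[0.75,1,0,0,0,-0.4]]])

```text
clock: 6.3
eef_pos: [580.9, -9.1, 141.3]
tool_rot: [-3.096, -0.529, 0.001]
force: [-1.4, -0.6, 0.8]
opening: -0.001
finger_force: 0.0
```

```bash
python3 - <<'E'
from h import *
c=shot('wrist','w3')
for k,(a,b) in COL.items():
  for ce,st in blobs(c['img'],a,b,60):print(k,ce,st,onz(c,*ce,72,True).round(1))
s=robot.sense();M=R.from_rotvec(s['tool_rot']).as_matrix();print({k:np.round(s[k],3).tolist() for k in('clock','q','eef_pos','force')})
print('tool-axis shares to start',(M.T@(np.array([577,-19,85])-s['eef_pos'])/120).round(3))
E
```

```text
yellow [140.  107.9] [133, 103, 13, 14, 61] [627.5 108.9  72. ]
blue [ 60.4 118. ] [52, 111, 19, 16, 236] [603.8 175.5  72. ]
green [288.3 231. ] [270, 211, 38, 39, 1069] [577.3 -16.7  72. ]
red [291.1 136.2] [270, 115, 43, 43, 1419] [640.3   4.1  72. ]
{'clock': 6.35, 'q': [0.154, 0.389, -0.31, 1.888, 0.149, 0.887, -1.46], 'eef_pos': [580.935, -8.904, 141.392], 'force': [-0.195, -0.873, -0.912]}
tool-axis shares to start [-0.059  0.069  0.47 ]
```

View pics/w3.png

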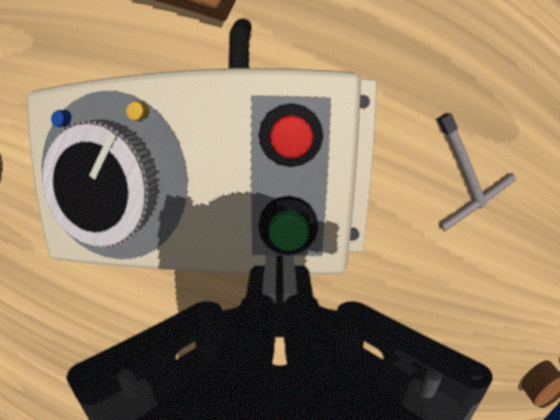

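The dial has stayed clicked in: its pointer (100,155) still aims at yellow (136,110). The green button is at (288,231), right under the fingers.

Emit:
servo_tool(motion=[[[-0.06,0.065,0.2,0,0,0],[-0.06,0.065,0.45,0,0,0],[-0.06,0.065,0.45,0,0,0],[-0.06,0.065,0.45,0,0,0],[-0.06,0.065,0.45,0,0,0]]])

```text
clock: 6.85
eef_pos: [577.8, -18.6, 89.0]
tool_rot: [3.096, 0.533, 0.003]
force: [0.1, -0.2, 0.5]
opening: 0.001
finger_force: 0.0
```

Emit:
servo_tool(motion=[[[0,0,0.02,0,0,0],[0,0,0.04,0,0,0],[0,0,0.06,0,0,0],[0,0,0.06,0,0,0]]])

```text
clock: 7.25
eef_pos: [576.8, -19.2, 80.2]
tool_rot: [-3.096, -0.532, 0.001]
force: [-0.3, 0.3, 0.5]
opening: 0.005
finger_force: 0.0
```

Emit:
servo_tool(motion=[[[0,0,0.015,0,0,0],[0,0,0.03,0,0,0],[0,0,0.03,0,0,0],[0,0,0.03,0,0,0]]])

```text
clock: 7.65
eef_pos: [577.0, -19.2, 76.8]
tool_rot: [-3.096, -0.533, -0.0]
force: [-0.8, 0.1, 1.8]
opening: 0.001
finger_force: 0.7
```

Emit:
servo_tool(motion=[[[0,0,0.01,0,0,0],[0,0,0.02,0,0,0],[0,0,0.03,0,0,0],[0,0,0.03,0,0,0]]])

```text
clock: 8.05
eef_pos: [577.0, -19.2, 73.1]
tool_rot: [-3.096, -0.533, -0.0]
force: [-0.5, -0.7, 4.5]
opening: 0.0
finger_force: 1.8
```

Emit:
servo_tool(motion=[[[0,0,0.005,0,0,0],[0,0,0.01,0,0,0],[0,0,0.01,0,0,0]]])

```text
clock: 8.35
eef_pos: [577.0, -19.2, 72.0]
tool_rot: [-3.096, -0.533, -0.0]
force: [-0.4, -1.3, 5.2]
opening: 0.002
finger_force: 2.1
```

Emit:
servo_tool(motion=[[[0,0,0.005,0,0,0],[0,0,0.01,0,0,0],[0,0,0.01,0,0,0]]])

```text
clock: 8.65
eef_pos: [577.0, -19.2, 71.1]
tool_rot: [3.096, 0.533, 0.0]
force: [-2.9, -1.5, 9.0]
opening: -0.001
finger_force: 4.5
```

Emit:
servo_tool(motion=[[[0,0,0.005,0,0,0],[0,0,0.005,0,0,0],[0,0,0.005,0,0,0]]])

```text
clock: 8.95
eef_pos: [577.1, -19.2, 70.9]
tool_rot: [3.096, 0.532, 0.001]
force: [-5.4, -0.2, 17.8]
opening: 0.004
finger_force: 8.7
```

Emit:
servo_tool(motion=[[[0,0,-0.04,0,0,0],[0,0,-0.2,0,0,0],[0,0,-0.6,0,0,0],[-0.5,0,-1,0,0,0],[-0.5,0,-1,0,0,0],[-0.5,0,-1,0,0,0],[-0.5,0,-1,0,0,0]]])

```text
clock: 9.65
eef_pos: [520.5, -39.4, 190.4]
tool_rot: [3.096, 0.532, 0.002]
force: [0.4, -0.1, -0.1]
opening: 0.001
finger_force: 0.0
```

```bash
python3 - <<'E'
from h import *
c=shot('wrist','w4')
for k,(a,b) in COL.items():
  for ce,st in blobs(c['img'],a,b,60):print(k,ce,onz(c,*ce,72,True).round(1))
E
```

```text
blue [82.2 44.5] [602.1 176.9  72. ]
blue [550.  409.5] [ 292.5 -710.1   72. ]
green [276.7 129.3] [577.7 -16.6  72. ]
red [278.3  47. ] [641.2   4.6  72. ]
```

View pics/w4.png

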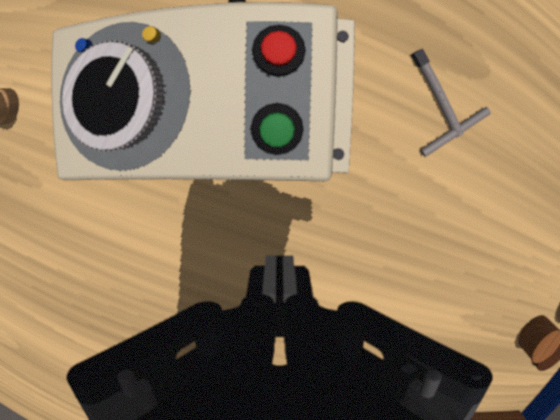

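The pointer (120,68) aims at yellow (150,34). The green button is released, and the arm is clear of everything.

```bash
python3 -c "
from bench import robot
print(robot.finish_job())"
```

```text
the job is handed in; nothing more can be done
None
```

I turned the dial one click clockwise so its pointer sits at the yellow peg, then pressed the green start button to its stop and released it, and handed the job in at about 10 s on the clock; no verdict came back.

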